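# Put a casting charge on the balance behind its draught door

### The arm

A 6-joint arm with a two-finger parallel gripper is mounted at the origin on the work surface. World frame = base frame: x ahead of the robot, y to its left, z up, the work surface at z = 0. Lengths are in mm, angles in rad, forces in N, time in s.
With the tool pointing down it reaches from about 400 to 925 mm from the base axis. Payload 12.5 kg.
Tool frame: the origin (TCP) lies between the finger pads; the fingertips stand 19 mm ahead of it and the grasp point (between the pads) is the TCP (env.tips_ahead is the distance from the TCP to the fingertips, in mm); z points along the fingers, y is the line along which they close (so a half turn about z gives the same grasp; the last joint's range is limited). The gripper opens to 95 mm and grips with 3 to 60 N. Pads are 20 mm wide; open, the fingers measure 119 mm over their backs; the gripper's body (75 mm by 180 mm) begins 59 mm behind the grasp point.
Start: joints at [1.036, 0.491, 1.559, -0, 1.092, -0.106], TCP at [259.848, 568.44, 233.661] pointing down, gripper open.
Joint ranges: [-3.1, 3.1], [-0.84, 2.19], [0.05, 2.79], [-1.13, 4.28], [0.06, 2.93], [-2.69, 2.69]. Speed limits (rad/s): [2.22, 2.22, 2.79, 3.14, 3.14, 3.14].

### API

Orientations are given as [roll, pitch, yaw] about the fixed x, y, z axes, in that order (R = Rz(yaw) Ry(pitch) Rx(roll)).
In Python, from cell import env gives the robot as it stands.
- The arm moves only by the shell command python3 -m crank 'ROWS'. ROWS is JSON, a list of rows, each a list of 5 numbers: the shift along the tool's x, y, z in mm, then the turn about the tool's z in degrees, then the finger opening in mm, from 0 to 95.1. In form: [[dx, dy, dz, yaw, grip], ...]. A call has 1 to 10 rows; each row is the pose to reach, as a shift and turn from the pose commanded when the call began, along the tool's axes at that moment; what a row does not reach only later rows make up. A row lasts 1/12 s, in which the tool goes at most 41.7 mm and 7.16 degrees, less where a joint would pass 70% of its speed; a pose out of reach is approached as far as the arm can. A call with a gripper value outside its range is refused whole. The fingers move at their own pace and stop on an object; the grip force is fixed at half the most. Time passes only in rows, so rows that repeat a pose let the fingers close. It gives the time, the measured TCP pose, the force, the opening and the grip force at its end, in the units of the state.
- env.state(): the state, without advancing time (a new reading comes with each control period).
- env.read_camera(name): name is "scene" or "top" or "wrist"; returns a dict with "img" (400x640x3 uint8, blue, green, red), "K" (3x3 intrinsics, pixels), "pose" (4x4, takes a point from camera to world coordinates). Camera axes: x right, y down, z forward; pixel columns grow to the right and rows downward; lengths in mm; the calibration is good to about 2 mm. A picture is of the moment at which its call begins. There is no depth.
- env.job_done(): hands the job in; it is judged then, once.
The state is a dict: "t": time; "joints": joint angles; "qvel": joint speeds; "tau": joint torques, N m; "eef_pos": TCP position; "tcp_rot": TCP orientation; "ft_force": force on the tool from outside, world axes, zero at the start; "moment": the same for the moment, N m; "opening": opening from 0.0 (shut) to 1.0 (fully open); "grip_force": force on a finger pad.
Only numpy, scipy, OpenCV 4.12 (cv2) and the standard library are available. Lean on these libraries where they do the work, as an engineer would, in place of code of your own. Each camera call takes 0.05 s, during which the arm holds its last target. There are 200 camera calls.

### The job

Weigh the alloy charge: slide the balance's top door all the way back, set the white crucible with its three metal ingots upright in the middle of the weighing pan, gently enough that the pan is not driven down onto its stop, then slide the door fully shut again. Keep the ingots in the crucible and do not disturb the other things standing about.

Things in the scene. Friction and masses are not known exactly. Their poses are not given: they have to be found in the camera images.
- balance: Milligram balance, fixed, white base 360 x 200 mm. Origin on the bench under the pan's middle; x points from the sloping console in front (ends at -145 mm) to the rear housing (+80 to +215 mm), z up. Glass weighing chamber 160 mm (x) by 176 mm (y) inside, centred on the origin, 5 mm panes; panes and housing are 128 mm high, door tracks along both sides (|y| 91 to 98 mm) 139 mm.
- door (a joint): How far the glass top door stands open, m: 0 fully shut, 0.14 fully back over the rear housing (hard stops). Slides along the balance's +x to open, stays where left, takes about 2 N; may start ajar. Door 172 mm (x) by 178 mm, upper face 134 mm above the bench; fully back, the front 134 mm of the chamber is open.
- door_grip (a point): Point in the upright blue fin in the middle of the door's upper face, by which the door is slid: 12 mm thick along the balance's x, 60 mm long along its y, top 38 mm above the glass. The point is on its middle line, 26 mm above the glass, 12 mm below its top and 160 mm above the bench. Axes as the balance's; moves with the door.
- pan_top (a point): Middle of the upper face of the round steel weighing pan, 90 mm in diameter, 57 mm above the bench and 71 mm below the top of the panes; z up, axes as the balance's.
- pan (a joint): How far the pan is pressed down, m: 0 = unloaded; it springs at about 2.5 N per mm and meets its overload stop at 0.004 m (some 11 N). The charge's own weight presses it by less than 0.5 mm.
- tray: Fixed stainless instrument tray 270 mm (its x) by 170 mm (its y), walls 18 mm high, floor 3 mm thick; origin under its centre. The crucible, a green glass dish and an orange cup stand in it in a row along its x, 80 mm apart, in any order.
- crucible_mid (a point): White ceramic crucible, open at the top, 44 mm high, outer diameter 38 mm at the foot and 47 mm at the rim, wall 3 mm, floor 5 mm, about 95 g with its ingots; the point is on its axis, 22 mm above its foot. z is its axis, up.
- ingot0: Steel-coloured alloy ingot, a cylinder 10 mm in diameter and 14 mm high, about 11 g, standing loose in the crucible; origin at the centre of its foot, z along its axis.
- ingot1: Second such ingot.
- ingot2: Third such ingot.
- dappen: Bystander in the tray: green glass dappen dish, 45 mm in diameter, 30 mm high; origin under its centre.
- medcup: Bystander in the tray: orange plastic medicine cup, 45 mm at the rim, 40 mm high; origin under its centre.
- model: Bystander: reddish plaster dental model 62 x 68 x 32 mm; origin under its centre.
- alloy_jar: Bystander: jar 60 mm in diameter, 85 mm high, blue cap; origin under its centre.
- mixbowl: Bystander: green mixing bowl 120 mm in diameter, 55 mm high; origin under its centre.
- spatula: Bystander: plaster spatula lying flat, wooden handle; origin under its middle.

How it is judged (in metres and radians):
On the way, in this order (a step that is already met when the one before it is completed fails the run):
1. the top door has been slid back, at least 120 mm open (value of joint door above 0.12 m), for 0.1 s.
2. the crucible stands upright in the middle of the pan with its ingots, let go (horizontal distance between crucible_mid and pan_top below 0.015 m and z of crucible_mid in the frame of pan_top between 0.017 and 0.025 m and angle between crucible_mid's own z axis and vertical below 0.1 rad and distance between each of ingot0, ingot1, ingot2 and crucible_mid below 0.028 m and contact force between crucible and the fingers below 0.05 N), for 0.3 s.
At the end, for the whole second after the job is handed in: The top door is shut to within 4 mm; the crucible stands on the pan, upright to 0.1 rad, its axis within 15 mm of the pan's middle, at rest and let go, with all three ingots still inside it (all of step 2 and value of joint door below 0.004 m and linear speed of crucible below 0.01 m/s); the robot touches nothing.
It fails at once if the pan was driven down onto its overload stop (pressed by more than 3.7 mm) (value of joint pan above 0.0037 m).
It fails at once if a bystander (dish, cup, model, jar, bowl or spatula) was pushed more than 25 mm (distance of any of model, alloy_jar, mixbowl, dappen, medcup, spatula from where it was at the start of the episode above 0.025 m).
It fails at once if a standing bystander was tipped over (more than 0.5 rad) (angle between any of model, alloy_jar, mixbowl, dappen, medcup's own z axis and vertical above 0.5 rad).
It also fails if it takes over 70 s, if anything falls off the work surface, if the arm or the gripper's body presses on something with over 40 N, if the wrist force passes 120 N, or if a joint passes its speed limit or range.

## Working session

There is one attempt and no reset: what is moved stays moved. The work goes in short steps, Python scripts to look and compute and a shell command to move; the robot and the scene stay as the last step left them, time stands still between calls to the robot, and variables do not carry over. Pictures are saved under pics/ and viewed, at most 10 in all, crops included, and the job is handed in when it is done.

```bash
mkdir -p pics; ls; python3 - <<'E'
from cell import env
import cv2,numpy as np
s=env.state();print(s)
for n in("scene","top"):
    c=env.read_camera(n);cv2.imwrite(f"pics/{n}0.png",c["img"]);print(n,c["K"].tolist(),np.round(c["pose"],3).tolist())
E
```

```text
pics
{'t': 0.0, 'joints': array([ 1.03639447e+00,  4.91538644e-01,  1.55948877e+00, -1.73734937e-05,
        1.09167386e+00, -1.05620077e-01]), 'qvel': array([ 1.85688235e-03, -7.18842735e-04,  2.86411715e-04, -8.52969168e-04,
       -8.88138133e-04, -5.62685081e-05]), 'tau': array([ 7.50951349e-04, -6.12648225e+01, -2.58183002e+01,  6.92303781e-02,
        4.81768115e-02, -1.09790490e-04]), 'eef_pos': array([259.72523756, 568.21863534, 233.06118657]), 'tcp_rot': array([-3.14048859e+00, -1.01552384e-04,  2.71281884e+00]), 'ft_force': array([-0.16419017,  0.23405005,  0.03801839]), 'moment': array([-0.031915  ,  0.03301104,  0.01309779]), 'grip_force': 0.0, 'opening': 0.9971101836562959}
scene [[430.66647275900607, 0.0, 315.76065782719894], [0.0, 430.66647275900607, 200.89210860401238], [0.0, 0.0, 1.0]] [[-0.228, 0.824, -0.519, 1146.595], [0.974, 0.19, -0.126, 154.179], [-0.005, -0.534, -0.845, 1190.229], [0.0, 0.0, 0.0, 1.0]]
top [[381.2534212915484, 0.0, 317.40368359518834], [0.0, 381.2534212915484, 203.8766689698024], [0.0, 0.0, 1.0]] [[0.017, -0.991, 0.133, 315.016], [-1.0, -0.016, 0.004, -8.495], [-0.002, -0.133, -0.991, 1360.425], [0.0, 0.0, 0.0, 1.0]]
```

View pics/top0.png

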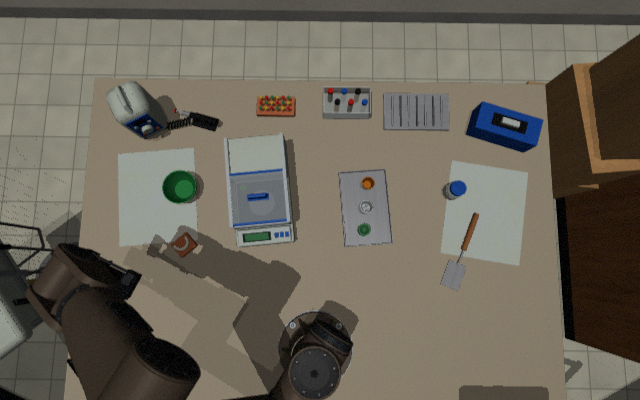

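View pics/scene0.png

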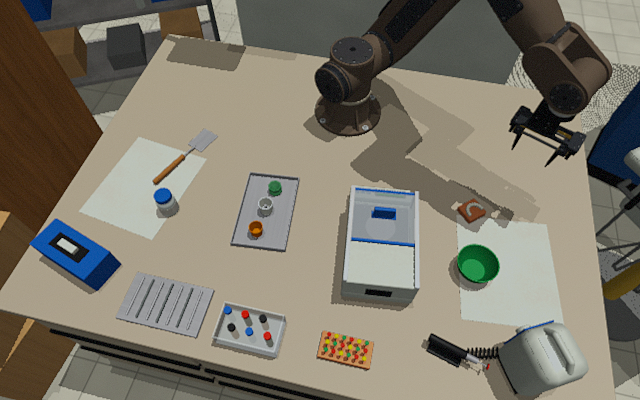

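The top view shows the blue fin at (257,197), the crucible at (366,208) between the orange cup (368,184) and the green dish (364,230). The balance's console faces the robot. The scene view agrees: fin (383,212), crucible (265,207).

```bash
cat > h.py <<'E'
import cv2,numpy as np
from cell import env
def ray(c,u,v,z):
    K,P=c["K"],c["pose"]; d=P[:3,:3]@np.linalg.inv(K)@np.array([u,v,1.]); o=P[:3,3]
    return (o+d*(z-o[2])/d[2])[:2]
def proj(c,p):
    P=np.linalg.inv(c["pose"]); q=c["K"]@(P[:3,:3]@np.array(p,float)+P[:3,3]); return q[:2]/q[2]
def blobs(img,lo,hi,box,amin=20):
    x0,y0,x1,y1=box; m=cv2.inRange(cv2.cvtColor(img[y0:y1,x0:x1],cv2.COLOR_BGR2HSV),np.array(lo),np.array(hi))
    cs,_=cv2.findContours(m,cv2.RETR_EXTERNAL,cv2.CHAIN_APPROX_NONE)
    return [c+np.array([[x0,y0]]) for c in cs if cv2.contourArea(c)>=amin]
def tool(dx,dy):
    "world xy shift -> tool xy shift for present yaw (tool down)"
    y=env.state()["tcp_rot"]
    from scipy.spatial.transform import Rotation as R
    return R.from_euler("xyz",y).as_matrix().T@np.array([dx,dy,0])
E
python3 - <<'E'
from h import *
for n,bf,bc in(("top",(225,160,295,235),(352,195,382,220)),("scene",(345,180,420,250),(252,192,280,219))):
    c=env.read_camera(n);im=c["img"]
    for k in blobs(im,(100,120,40),(130,255,255),bf,8):
        r=cv2.minAreaRect(k);print(n,"blue",np.round(r[0],1),np.round(r[1],1),round(r[2]),"@160",ray(c,*r[0],160).round(),cv2.boundingRect(k))
    for k in blobs(im,(0,0,165),(180,40,255),bc,8):
        r=cv2.boundingRect(k);(x,y),rad=cv2.minEnclosingCircle(k);print(n,"cruc",r,x,y,rad,"@47",ray(c,x,y,47).round())
    s=im[120:255,215:400] if n=="top" else im[165:310,220:430]
    cv2.imwrite(f"pics/{n}1.png",cv2.resize(s,None,fx=3.7,fy=3.7,interpolation=cv2.INTER_CUBIC))
E
```

```text
top blue [259.5 222. ] [ 2.3 53.3] 84 @160 [415. 178.] (233, 219, 54, 7)
top blue [257.4 196.6] [ 6.4 21.4] 85 @160 [497. 188.] (247, 193, 22, 8)
top blue [255.5 172. ] [ 1.7 51.3] 84 @160 [576. 197.] (230, 169, 52, 7)
scene blue [382.5 241.6] [63.5  3.1] 6 @160 [599. 204.] (351, 237, 64, 10)
scene blue [383.7 212.6] [23.7 11. ] 6 @160 [509. 194.] (372, 207, 24, 13)
scene blue [385. 191.] [58.3  1.8] 5 @160 [437. 187.] (356, 188, 59, 7)
```

View pics/top1.png

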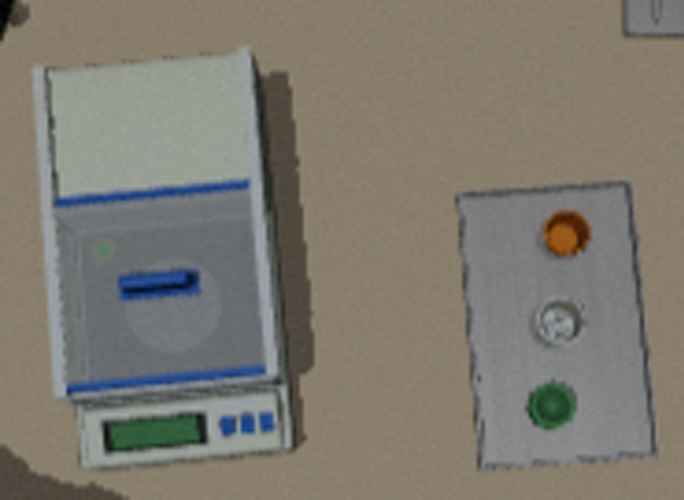

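```bash
cat >> h.py <<'E'
def est():
    pass
E
python3 - <<'E'
from h import *
c=env.read_camera("top")
f=ray(c,259.5,222,134);r=ray(c,255.5,172,134);print("door front/rear",f,r,np.linalg.norm(r-f),"yaw",np.degrees(np.arctan2(*(r-f)[::-1])))
print("door mid",(f+r)/2)
q=lambda x,y:(215+x/3.7,120+y/3.7)
for n,p,z in(("pan",(173,306),57),("cup",(566,233),40),("dish",(552,405),30),("cruc",(557,323),47),("trackRbot",(281,375),139),("trackRtop",(247,50),139),("trackLtop",(40,67),139),("trackLbot",(61,393),139)):
    print(n,ray(c,*q(*p),z).round(1))
s=env.read_camera("scene")
print("scene pix: fin160 rays",ray(s,383.7,212.6,160),"cruc",ray(s,265,206,47), "rear edge",ray(s,382.5,241.6,134),"front",ray(s,385,191,134))
E
```

```text
door front/rear [417.57284722 182.32932801] [581.87669233 201.56216825] 165.4256801827076 yaw 6.6764624046989525
door mid [499.72476978 191.94574813]
pan [490.9 189. ]
cup [ 569.4 -179.8]
dish [ 406.3 -167.7]
cruc [ 482.1 -170.4]
trackRbot [420.9  80.6]
trackRtop [712.4 118.6]
trackLtop [693.6 303.4]
trackLbot [402.1 270.9]
scene pix: fin160 rays [508.97111099 193.53074562] cruc [ 498.67073051 -165.99807854] rear edge [585.17674437 204.81923224] front [418.6936961  187.44168465]
```

View pics/scene1.png

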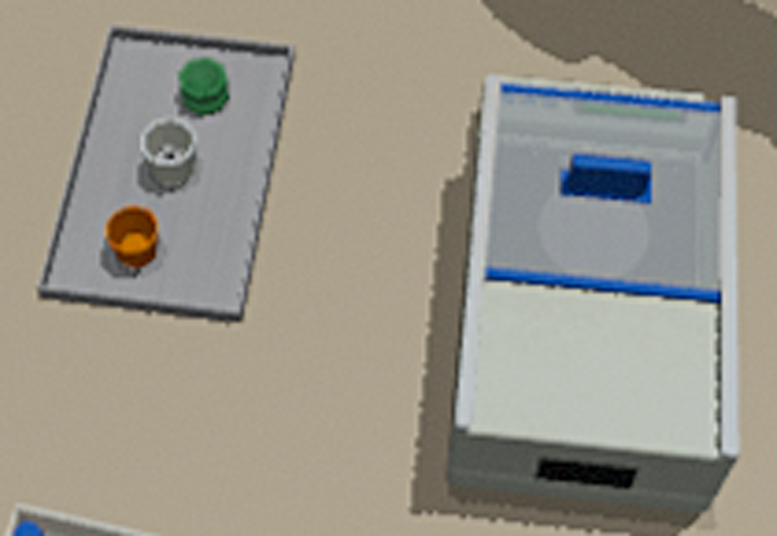

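The scene crop confirms: crucible rim at crop (168,140), upright with ingots, fin at (607,178), door nearly shut (ajar by ~8 mm). Estimates: balance origin ≈ (492,188), yaw ≈ 6.8°. I'll go to the front of the fin with closed fingers.

```bash
python3 -m crank '[[-338,-265,0,-31,0],[-338,-265,0,-31,0],[-338,-265,0,-31,0],[-338,-265,0,-31,0],[-338,-265,0,-31,0],[-338,-265,0,-31,0],[-338,-265,0,-31,0],[-338,-265,0,-31,0],[-338,-265,0,-31,0],[-338,-265,0,-31,0]]'
```

```text
t: 1.13
eef_pos: [448.8, 202.0, 233.9]
tcp_rot: [3.141, 0.0, -3.029]
ft_force: [0.9, 0.5, 0.1]
opening: 0.358
grip_force: 0.0
```

```bash
python3 -m crank '[[0,0,0,0,0],[0,0,0,0,0],[0,0,0,0,0],[0,0,0,0,0],[0,0,0,0,0]]'; python3 - <<'E'
from h import *
c=env.read_camera("wrist");cv2.imwrite("pics/w0.png",c["img"]);print(np.round(c["pose"],2).tolist())
print(env.state()["eef_pos"],env.state()["tcp_rot"], tool(100,0))
for k in blobs(c["img"],(100,120,40),(130,255,255),(0,0,640,400),100):print(cv2.boundingRect(k),cv2.minAreaRect(k),ray(c,*cv2.minAreaRect(k)[0],172),ray(c,*cv2.minAreaRect(k)[0],134))
E
```

```text
t: 1.55
eef_pos: [447.7, 205.0, 233.7]
tcp_rot: [3.141, 0.0, -3.027]
ft_force: [-0.1, -0.2, -0.2]
opening: 0.026
grip_force: 0.0
[[-0.11, 0.96, 0.26, 373.35], [0.99, 0.11, 0.03, 196.77], [0.0, 0.27, -0.96, 384.73], [0.0, 0.0, 0.0, 1.0]]
[447.75819649 204.98097618 233.65827144] [ 3.14147371e+00  2.09397078e-05 -3.02728396e+00] [-9.93473872e+01 -1.14059924e+01  7.23678539e-04]
(172, 163, 246, 12) ((294.5, 168.5), (11.0, 245.0), 90.0) [412.330258   186.09966813] [419.29366411 184.19320273]
(245, 99, 13, 19) ((251.0, 108.0), (18.0, 12.0), 90.0) [380.01408246 157.73083783] [381.20476825 150.75677639]
(224, 99, 14, 19) ((230.5, 108.0), (18.0, 13.0), 90.0) [381.37181079 145.96164223] [382.80503103 136.88521955]
(203, 99, 14, 19) ((209.5, 108.0), (18.0, 13.0), 90.0) [382.76254561 133.90633646] [384.44419633 122.67644396]
```

View pics/w0.png

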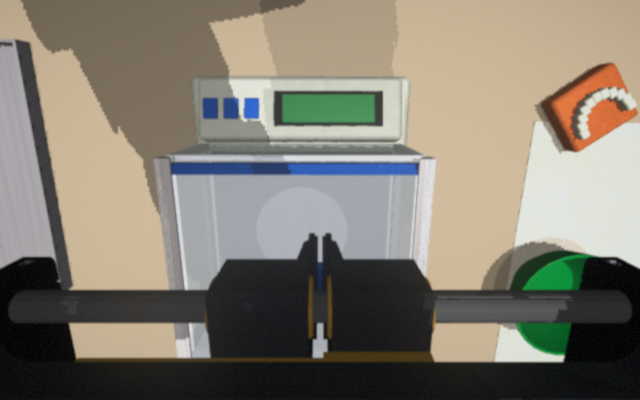

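The wrist view shows the door's front edge level (tool aligned with the balance, yaw 6.55°), fin hidden behind the fingers, pan disc centred near (302,228). I'll shift 17 mm sideways, go down, and push the fin back.

```bash
python3 -m crank '[[0,-17,20,0,0],[0,-17,50,0,0],[0,-17,69,0,0],[0,-17,69,0,0],[0,-17,69,0,0],[-10,-17,69,0,0],[-20,-17,69,0,0],[-30,-17,69,0,0],[-40,-17,69,0,0],[-50,-17,69,0,0]]'; python3 -m crank '[[-10,0,0,0,0],[-20,0,0,0,0],[-30,0,0,0,0],[-40,0,0,0,0],[-50,0,0,0,0],[-60,0,0,0,0],[-60,0,0,0,0],[-60,0,0,0,0]]'; python3 - <<'E'
from h import *
c=env.read_camera("top")
for k in blobs(c["img"],(100,120,40),(130,255,255),(225,120,295,235),8):
    r=cv2.minAreaRect(k);print(r,ray(c,*r[0],134))
E
```

```text
t: 2.43
eef_pos: [501.1, 192.8, 165.1]
tcp_rot: [3.141, 0.0, -3.029]
ft_force: [-2.6, -0.4, 0.8]
opening: 0.008
grip_force: 0.9
t: 3.1
eef_pos: [559.9, 199.3, 164.3]
tcp_rot: [3.142, 0.0, -3.03]
ft_force: [-0.1, 0.8, -0.2]
opening: 0.003
grip_force: 0.0
((274.5000305175781, 196.50001525878906), (2.076137065887451, 17.190414428710938), 85.2363510131836) [501.55914535 136.58153899]
((271.0742492675781, 147.24258422851562), (2.089578151702881, 16.020099639892578), 84.2894058227539) [666.36785896 153.17945272]
```

```bash
python3 -m crank '[[-10,0,0,0,0],[-20,0,0,0,0],[-30,0,0,0,0],[-40,0,0,0,0],[-44,0,0,0,0],[-46,0,0,0,0],[-48,0,0,0,0],[-50,0,0,0,0]]';python3 -m crank '[[-2,0,0,0,0],[-4,0,0,0,0],[-4,0,0,0,0]]'
```

```text
t: 3.82
eef_pos: [608.9, 204.8, 164.6]
tcp_rot: [-3.142, -0.001, -3.029]
ft_force: [-1.7, -0.4, -1.0]
opening: 0.005
grip_force: 0.8
t: 4.07
eef_pos: [613.5, 205.4, 164.6]
tcp_rot: [3.141, 0.0, -3.029]
ft_force: [0.1, 0.3, 0.0]
opening: 0.006
grip_force: 0.0
```

```bash
python3 -m crank '[[-2,0,0,0,0],[-4,0,0,0,0],[-4,0,0,0,0]]';python3 -m crank '[[-2,0,0,0,0],[-3,0,0,0,0],[-3,0,0,0,0]]'; python3 -m crank '[[-1,0,0,0,0],[-2,0,0,0,0],[-2,0,0,0,0]]'; python3 - <<'E'
from h import *
c=env.read_camera("top")
for k in blobs(c["img"],(100,120,40),(130,255,255),(225,120,295,235),8):
    r=cv2.minAreaRect(k);print(r,ray(c,*r[0],134))
E
```

```text
t: 4.32
eef_pos: [616.6, 205.8, 164.6]
tcp_rot: [-3.142, -0.002, -3.029]
ft_force: [-5.0, -1.0, 1.8]
opening: 0.006
grip_force: 2.7
t: 4.57
eef_pos: [616.7, 205.8, 164.7]
tcp_rot: [-3.141, -0.009, -3.029]
ft_force: [-22.3, -4.1, 10.9]
opening: 0.003
grip_force: 11.0
t: 4.82
eef_pos: [616.8, 205.8, 164.7]
tcp_rot: [-3.141, -0.013, -3.029]
ft_force: [-31.5, -5.9, 17.5]
opening: 0.004
grip_force: 16.5
((274.0, 180.5), (2.388089179992676, 16.219106674194336), 84.2894058227539) [554.49297626 139.90328325]
((270.97955322265625, 131.27459716796875), (1.629643440246582, 16.024826049804688), 84.80557250976562) [721.11063756 155.30222948]
```

Hard stop reached: the door is fully back. Now I back off, lift, and go over the crucible.

```bash
python3 -m crank '[[10,0,0,0,0],[25,0,-15,0,0],[40,0,-45,0,30],[70,-20,-70,0,80],[90,-60,-70,0,80],[110,-100,-70,0,80],[120,-140,-70,0,80],[130,-180,-70,0,80],[140,-220,-70,0,80],[150,-250,-70,0,80]]'; python3 -m crank '[[10,-40,0,0,80],[20,-75,0,0,80],[33,-108,0,0,80],[33,-108,0,0,80],[33,-108,0,0,80]]';python3 - <<'E'
from h import *
c=env.read_camera("wrist");cv2.imwrite("pics/w1.png",c["img"])
for n in("top",):
    c=env.read_camera(n)
    for k in blobs(c["img"],(100,120,40),(130,255,255),(225,100,295,235),8):
        r=cv2.minAreaRect(k);print(r,ray(c,*r[0],134))
E
```

```text
t: 5.7
eef_pos: [501.0, -61.1, 235.2]
tcp_rot: [-3.141, 0.002, -3.029]
ft_force: [1.3, 0.5, -0.2]
opening: 0.504
grip_force: 0.0
t: 6.12
eef_pos: [480.2, -171.5, 234.8]
tcp_rot: [-3.141, 0.001, -3.033]
ft_force: [0.3, 0.3, 0.1]
opening: 0.823
grip_force: 0.0
((256.0655822753906, 182.2213134765625), (2.9876792430877686, 52.2391242980957), 84.80557250976562) [547.8001802  198.39987456]
((254.49180603027344, 156.40985107421875), (7.423930644989014, 20.823219299316406), 84.80557250976562) [634.32544315 206.91076301]
((252.95281982421875, 133.00448608398438), (1.7065637111663818, 52.23981475830078), 84.5596694946289) [714.17555796 215.13839265]
```

View pics/w1.png

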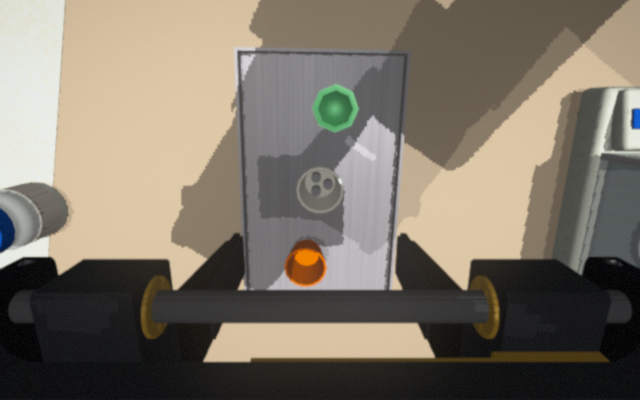

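The wrist view shows the crucible rim ring centred at (320,190), green dish (335,108), orange cup (306,264), the row slanted ~10° in view. Door centre is now ≈140 mm back.

```bash
python3 - <<'E'
from h import *
c=env.read_camera("wrist");g=cv2.medianBlur(cv2.cvtColor(c["img"],cv2.COLOR_BGR2GRAY),3)
h=cv2.HoughCircles(g[150:235,270:370],cv2.HOUGH_GRADIENT,1,30,param1=80,param2=12,minRadius=18,maxRadius=28)
print(h)
for u,v in [(320,190)]+([(270+x,150+y) for x,y,_ in h[0][:2]] if h is not None else []):
    p=ray(c,u,v,47);e=env.state()["eef_pos"];print(u,v,p,"tool shift",tool(*(p-e[:2])))
print(env.state()["eef_pos"],env.state()["tcp_rot"])
t=env.read_camera("top");print("top",ray(t,366,208,30))
E
```

```text
[[[47.5 38.5 20.7]]]
320 190 [ 486.74256315 -167.94439892] tool shift [-6.13925578e+00  4.33647865e-01  2.77275355e-03]
317.5 188.5 [ 485.51955916 -170.54260587] tool shift [-4.63100089e+00 -2.01003477e+00  2.07801640e-03]
[ 480.69139501 -169.06773492  234.76320177] [ 3.14158686e+00  4.51233901e-04 -3.02856071e+00]
top [ 481.82191222 -174.06287118]
```

```bash
python3 -m crank '[[-5,0,30,0,80],[-5,0,60,0,80],[-5,0,90,0,80],[-5,0,120,0,80],[-5,0,150,0,80],[-5,0,170,0,80],[-5,0,185,0,80],[-5,0,195,0,80],[-5,0,200,0,80],[-5,0,200,0,80]]'; python3 -m crank '[[0,0,0,0,70],[0,0,0,0,64],[0,0,0,0,58],[0,0,0,0,54],[0,0,0,0,51],[0,0,0,0,48],[0,0,0,0,46],[0,0,0,0,44],[0,0,0,0,40],[0,0,0,0,40]]'
```

```text
t: 7.15
eef_pos: [485.4, -168.7, 34.1]
tcp_rot: [3.141, -0.001, -3.028]
ft_force: [0.4, 0.5, 0.5]
opening: 0.841
grip_force: 0.0
t: 7.98
eef_pos: [485.7, -169.6, 34.9]
tcp_rot: [-3.141, 0.001, -3.029]
ft_force: [0.6, -2.7, 4.5]
opening: 0.477
grip_force: 30.0
```

```bash
python3 -m crank '[[0,0,-2,0,40],[0,0,-6,0,40],[0,0,-15,0,40],[0,0,-30,0,40],[0,0,-50,0,40],[0,0,-75,0,40],[0,0,-105,0,40],[0,0,-135,0,40],[0,0,-160,0,40],[0,0,-175,0,40]]'; python3 -m crank '[[0,0,-5,0,40],[0,0,-5,0,40],[0,0,-5,0,40]]'; python3 - <<'E'
from h import *
c=env.read_camera("scene");im=c["img"]
p=proj(c,env.state()["eef_pos"]);u,v=p.astype(int);print(p)
cv2.imwrite("pics/s2.png",cv2.resize(im[v-50:v+60,u-70:u+70],None,fx=5,fy=5,interpolation=cv2.INTER_CUBIC))
E
```

```text
t: 8.82
eef_pos: [485.5, -169.2, 213.0]
tcp_rot: [-3.14, 0.003, -3.029]
ft_force: [0.0, 0.2, -0.1]
opening: 0.476
grip_force: 30.0
t: 9.07
eef_pos: [484.9, -169.0, 214.1]
tcp_rot: [3.141, -0.001, -3.029]
ft_force: [-0.3, -0.1, -1.3]
opening: 0.481
grip_force: 30.0
[259.19024125 170.62052426]
```

View pics/s2.png

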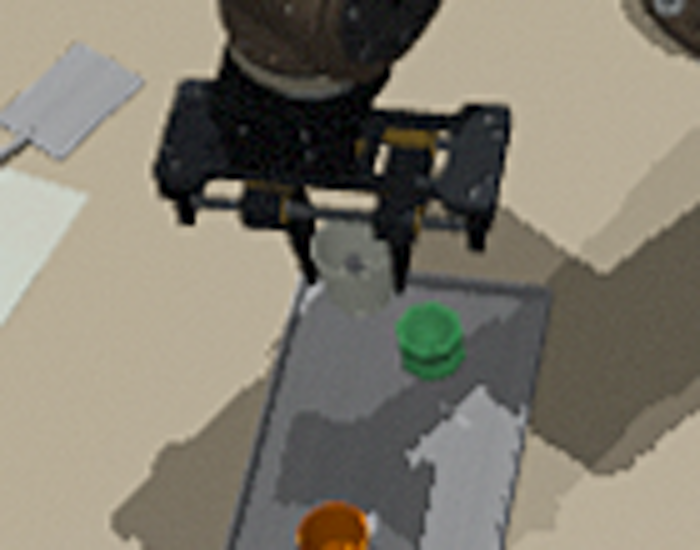

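The close view shows the crucible held upright between the fingers at crop (355,260), ingot inside. I'll carry it to above the pan.

```bash
python3 -m crank '[[-2,10,0,0,40],[-4,30,0,0,40],[-8,60,0,0,40],[-13,95,0,0,40],[-18,130,0,0,40],[-22,165,0,0,40],[-27,200,0,0,40],[-32,235,0,0,40],[-36,270,0,0,40],[-40,300,0,0,40]]'; python3 -m crank '[[-3,24,0,0,40],[-5,41,0,0,40],[-7,51,0,0,40],[-7.5,56,0,0,40],[-7.5,56,0,0,40],[-7.5,56,0,0,40],[-7.5,56,0,0,40]]'; python3 - <<'E'
from h import *
c=env.read_camera("wrist");im=c["img"];cv2.imwrite("pics/w2.png",im)
t=env.read_camera("scene");cv2.imwrite("pics/s3.png",t["img"])
print(env.state()["eef_pos"])
for n,k in(("w",c),("s",t)):
  for b in blobs(k["img"],(100,120,40),(130,255,255),(0,0,640,400) if n=="w" else (345,170,430,320),20):print(n,cv2.minAreaRect(b),ray(k,*cv2.minAreaRect(b)[0],134))
for p in((492,190,57),(537,190,57),(447,190,57)):print(proj(c,p))
E
```

```text
t: 9.95
eef_pos: [490.5, 136.0, 213.6]
tcp_rot: [3.141, -0.002, -3.029]
ft_force: [0.4, -1.1, -0.3]
opening: 0.478
grip_force: 30.0
t: 10.53
eef_pos: [492.7, 188.9, 214.5]
tcp_rot: [-3.142, -0.0, -3.03]
ft_force: [0.5, 0.5, -1.1]
opening: 0.479
grip_force: 30.0
[492.77980544 188.925533   214.6533224 ]
w ((270.0, 52.0), (20.0, 14.0), 90.0) [391.35169202 147.79105423]
w ((247.5, 52.5), (21.0, 15.0), 90.0) [393.15395931 134.28362831]
w ((224.5, 52.5), (21.0, 15.0), 90.0) [394.7093936  120.45523576]
s ((380.4532775878906, 287.9297180175781), (69.56849670410156, 4.041412830352783), 6.2034478187561035) [718.27137875 219.3326113 ]
s ((381.74658203125, 255.65756225585938), (25.700115203857422, 10.887218475341797), 6.009006023406982) [627.40867635 209.06993362]
s ((383.02972412109375, 230.2029571533203), (62.388824462890625, 2.7861037254333496), 5.710593223571777) [549.7642493  201.03041269]
[320.36810943 190.63161031]
[314.90823786 237.65965233]
[326.25187992 139.95235853]
```

View pics/w2.png

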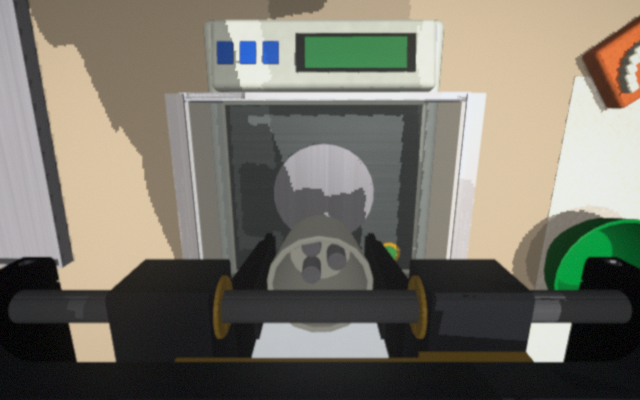

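The wrist view shows the three ingots in the crucible and the pan disc spanning u 274–374 with its front at v 144, so the pan is about 3–4 mm further along +x/+y than assumed. I'll correct and descend.

```bash
python3 -m crank '[[-2,4,10,0,40],[-2,4,25,0,40],[-2,4,45,0,40],[-2,4,65,0,40],[-2,4,85,0,40],[-2,4,100,0,40],[-2,4,110,0,40],[-2,4,116,0,40],[-2,4,118,0,40],[-2,4,118,0,40]]'; python3 -m crank '[[0,0,1,0,40],[0,0,2,0,40],[0,0,3,0,40],[0,0,4,0,40],[0,0,4,0,40],[0,0,4,0,40]]'
```

```text
t: 11.47
eef_pos: [494.3, 194.0, 96.5]
tcp_rot: [3.142, -0.0, -3.029]
ft_force: [-0.1, -0.5, -1.1]
opening: 0.476
grip_force: 30.0
t: 11.97
eef_pos: [494.2, 194.0, 92.7]
tcp_rot: [3.141, 0.0, -3.029]
ft_force: [-0.4, -0.4, -1.1]
opening: 0.477
grip_force: 30.0
```

```bash
python3 -m crank '[[0,0,0.5,0,40],[0,0,1,0,40],[0,0,1.5,0,40],[0,0,2,0,40],[0,0,2,0,40],[0,0,2,0,40]]'; python3 -m crank '[[0,0,0.5,0,40],[0,0,1,0,40],[0,0,1,0,40],[0,0,1,0,40]]'; python3 -m crank '[[0,0,0.5,0,40],[0,0,0.5,0,40],[0,0,0.5,0,40],[0,0,0.5,0,40]]'
```

```text
t: 12.47
eef_pos: [494.2, 194.0, 90.6]
tcp_rot: [3.142, -0.0, -3.029]
ft_force: [-0.3, -0.1, -2.0]
opening: 0.48
grip_force: 30.0
t: 12.8
eef_pos: [494.2, 194.0, 89.6]
tcp_rot: [3.142, 0.0, -3.029]
ft_force: [-0.3, 0.6, -1.3]
opening: 0.477
grip_force: 30.0
t: 13.13
eef_pos: [494.2, 194.0, 89.1]
tcp_rot: [3.142, 0.0, -3.029]
ft_force: [-0.1, -0.1, -0.9]
opening: 0.477
grip_force: 30.0
```

```bash
python3 -m crank '[[0,0,0.5,0,40],[0,0,0.5,0,40],[0,0,0.5,0,40],[0,0,0.5,0,40]]'; python3 -m crank '[[0,0,0.4,0,40],[0,0,0.4,0,40],[0,0,0.4,0,40],[0,0,0.4,0,40]]'
```

```text
t: 13.47
eef_pos: [494.3, 194.0, 88.7]
tcp_rot: [3.142, 0.0, -3.029]
ft_force: [0.9, 0.1, -0.7]
opening: 0.48
grip_force: 30.0
t: 13.8
eef_pos: [494.3, 194.0, 88.3]
tcp_rot: [3.142, 0.0, -3.029]
ft_force: [0.7, -0.0, 1.8]
opening: 0.476
grip_force: 30.0
```

Contact felt; releasing gradually.

```bash
python3 -m crank '[[0,0,0,0,45],[0,0,0,0,46],[0,0,0,0,47],[0,0,0,0,48],[0,0,0,0,50],[0,0,0,0,53],[0,0,0,0,57],[0,0,0,0,62],[0,0,0,0,68],[0,0,0,0,74]]'; python3 -m crank '[[0,0,0,0,76],[0,0,0,0,76],[0,0,0,0,76],[0,0,0,0,76],[0,0,-5,0,76],[0,0,-20,0,76],[0,0,-40,0,76],[0,0,-70,0,76],[0,0,-100,0,76],[0,0,-130,0,76]]'; python3 - <<'E'
from h import *
print(env.state()["eef_pos"])
c=env.read_camera("wrist");cv2.imwrite("pics/w3.png",c["img"][80:380,170:490])
p=env.state()["eef_pos"]
for q in((494.3,194,101),(494.3,194,57)):print(proj(c,q))
E
```

```text
t: 14.63
eef_pos: [494.2, 194.0, 88.2]
tcp_rot: [3.142, 0.0, -3.029]
ft_force: [0.2, -0.0, -1.0]
opening: 0.733
grip_force: 0.0
t: 15.47
eef_pos: [493.9, 193.9, 220.0]
tcp_rot: [3.142, -0.0, -3.029]
ft_force: [0.6, 0.7, 0.2]
opening: 0.803
grip_force: 0.0
[493.88755655 193.88328656 219.96419168]
[319.11537783 203.22527993]
[319.1605876  190.21077703]
```

View pics/w3.png

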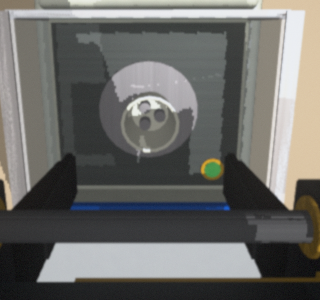

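The crop shows the crucible upright with its three ingots at (150,124), on the pan centred at (148,108); with parallax the two agree to ~2 mm. Next I close the door from behind the fin.

```bash
python3 -m crank '[[-15,0,0,0,40],[-40,0,0,0,0],[-70,0,0,0,0],[-100,0,0,0,0],[-130,0,0,0,0],[-160,0,0,0,0],[-180,0,0,0,0],[-186,0,0,0,0],[-186,0,0,0,0],[-186,0,0,0,0]]'; python3 -m crank '[[0,0,20,0,0],[0,0,40,0,0],[0,0,50,0,0],[0,0,55,0,0],[0,0,55,0,0],[0,0,55,0,0]]'
```

```text
t: 16.35
eef_pos: [678.2, 214.7, 217.9]
tcp_rot: [-3.142, -0.001, -3.029]
ft_force: [-0.2, 0.4, -0.0]
opening: 0.152
grip_force: 0.0
t: 16.85
eef_pos: [679.0, 214.9, 164.2]
tcp_rot: [3.141, 0.001, -3.029]
ft_force: [0.5, -0.3, -0.2]
opening: 0.002
grip_force: 0.0
```

```bash
python3 -m crank '[[8,0,0,0,0],[18,0,0,0,0],[28,0,0,0,0],[38,0,0,0,0],[48,0,0,0,0],[58,0,0,0,0],[68,0,0,0,0],[78,0,0,0,0],[88,0,0,0,0],[98,0,0,0,0]]'; python3 -m crank '[[10,0,0,0,0],[20,0,0,0,0],[30,0,0,0,0],[40,0,0,0,0],[48,0,0,0,0],[53,0,0,0,0],[57,0,0,0,0],[60,0,0,0,0],[62,0,0,0,0],[62,0,0,0,0]]';  python3 -m crank '[[2,0,0,0,0],[4,0,0,0,0],[4,0,0,0,0]]'
```

```text
t: 17.68
eef_pos: [581.2, 203.8, 164.3]
tcp_rot: [3.141, 0.002, -3.029]
ft_force: [1.7, -0.2, -1.3]
opening: 0.002
grip_force: 0.9
t: 18.52
eef_pos: [519.7, 196.9, 163.1]
tcp_rot: [3.142, -0.0, -3.029]
ft_force: [0.5, -0.2, 0.2]
opening: 0.005
grip_force: 0.0
t: 18.77
eef_pos: [515.7, 196.4, 163.1]
tcp_rot: [3.142, -0.001, -3.029]
ft_force: [0.5, -0.0, -0.3]
opening: 0.002
grip_force: 0.0
```

```bash
python3 -m crank '[[2,0,0,0,0],[3,0,0,0,0],[3,0,0,0,0]]';  python3 -m crank '[[1,0,0,0,0],[2,0,0,0,0],[2,0,0,0,0]]'; python3 -m crank '[[1,0,0,0,0],[2,0,0,0,0],[2,0,0,0,0]]'
```

```text
t: 19.02
eef_pos: [512.8, 196.0, 163.1]
tcp_rot: [3.142, -0.001, -3.029]
ft_force: [0.8, 0.3, -0.2]
opening: 0.003
grip_force: 0.0
t: 19.27
eef_pos: [512.4, 196.0, 163.3]
tcp_rot: [3.141, 0.003, -3.029]
ft_force: [8.7, 0.8, -6.1]
opening: 0.003
grip_force: 4.1
t: 19.52
eef_pos: [512.3, 196.0, 163.3]
tcp_rot: [3.141, 0.008, -3.03]
ft_force: [19.3, 2.7, -12.6]
opening: 0.005
grip_force: 9.1
```

Shut against the stop. I'll back off, lift away and check.

```bash
python3 -m crank '[[-8,0,0,0,0],[-20,0,0,0,0],[-30,0,-20,0,0],[-30,0,-50,0,0],[-30,-10,-85,0,0],[-30,-50,-115,0,0],[-30,-90,-125,0,0],[-30,-130,-125,0,0],[-30,-170,-125,0,0],[-30,-200,-125,0,0]]'; python3 -m crank '[[0,-20,0,0,0],[0,-20,0,0,0],[0,-20,0,0,0]]'; python3 - <<'E'
from h import *
for n in("top","scene"):
    c=env.read_camera(n)
    for k in blobs(c["img"],(100,120,40),(130,255,255),(225,100,295,228) if n=="top" else (345,180,430,320),8):
        r=cv2.minAreaRect(k);print(n,np.round(r[0],1),ray(c,*r[0],134))
t=env.read_camera("top")["img"];a=cv2.resize(t[120:280,100:520],(800,305),interpolation=cv2.INTER_CUBIC)
b=cv2.resize(env.read_camera("scene")["img"][160:300,150:530],(800,295),interpolation=cv2.INTER_CUBIC)
cv2.imwrite("pics/end.png",np.vstack([a,b]))
E
```

```text
t: 20.35
eef_pos: [561.0, -2.2, 288.7]
tcp_rot: [-3.141, 0.0, -3.03]
ft_force: [-0.0, -1.0, -0.3]
opening: 0.005
grip_force: 0.0
t: 20.6
eef_pos: [563.4, -20.4, 288.0]
tcp_rot: [3.141, -0.001, -3.031]
ft_force: [0.0, 0.1, -0.3]
opening: 0.004
grip_force: 0.0
top [253.  224.9] [407.87266844 202.80673344]
top [257.6 198.7] [493.27277489 191.40277199]
top [255.5 174.1] [574.94705035 201.27354031]
scene [383.  239.3] [577.95578093 205.17450486]
scene [383.7 210.7] [486.45824232 193.61545619]
scene [384.9 189. ] [411.67797902 186.26335802]
```

View pics/end.png

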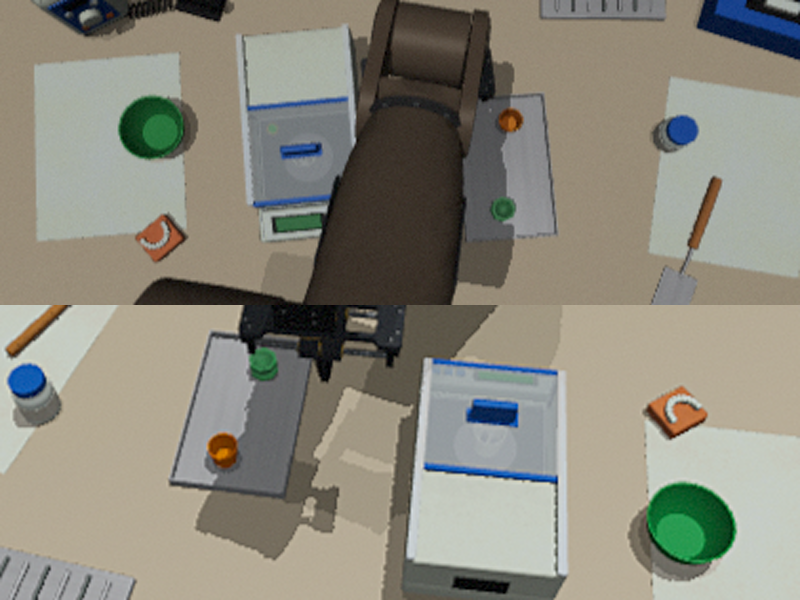

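The door has shut against its stop (its edge moved about 139 mm between the open and shut views). The crucible is visible on the pan through the glass, and the bystanders are in place.

```bash
python3 -c "
from cell import env
print(env.job_done())"
```

```text
the job is handed in; nothing more can be done
None
```

I handed the job in; no verdict came back. In the last camera checks the crucible stood upright on the pan within about 2 mm of its middle with all three ingots, the door was shut against its stop, and the bystanders looked undisturbed.

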